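# Set a brittle slab in the hand guillotine for a 2.5 cm strip

### The arm

A 6-joint arm with a two-finger parallel gripper is mounted at the origin on a cart in front of the work surface, level with it; the furniture and walls round the work are solid. World frame = base frame: x ahead of the robot, y to its left, z up, the work surface at z = 0. Lengths are in m, angles in degrees, forces in N, time in s.
With the tool pointing down it reaches from about 0.25 to 0.725 m from the base axis. Payload 9.7 kg.
Tool frame: the origin (TCP) lies midway between the tips of the shut fingers; the grasp point (between the pads) lies 19 mm behind it; z points along the fingers, y is the line along which they close (so a half turn about z gives the same grasp; the last joint's range is limited). The gripper opens to 85 mm and grips with 20 to 120 N. Pads are 22 mm wide; open, the fingers measure 114 mm over their backs; the gripper's body (76 mm by 85 mm) begins 54 mm behind the grasp point. The pads swing forward as they close: fully open they stand 13 mm farther back than shut.
Start: joints at [68.239, 4.979, 10.078, 95.1, 0, 90], TCP at [0.204, 0.511, 0.231] pointing down, gripper open.
Joint ranges: [-179.16, 179.16], [-48.56, 103.87], [-65.8, 70.77], [-126.05, 130.52], [-82.76, 87.17], [-180, 180]. Speed limits (degrees/s): [127.2, 127.2, 147.25, 180, 180, 180].

### API

Orientations are given as [roll, pitch, yaw] about the fixed x, y, z axes, in that order (R = Rz(yaw) Ry(pitch) Rx(roll)).
In Python, from workcell import bot gives the robot as it stands.
- The arm moves only by the shell command python3 -m crank 'ROWS' [FORCE]. ROWS is JSON, a list of rows, each an object with "gripper": the finger opening in mm, from 0 to 85.4; "travel": the shift along the tool's x, y, z in mm, a list of three; "twist": the turn, a rotation vector about the tool's x, y, z in rad, a list of three. In form: [{"gripper": gripper, "travel": [tx, ty, tz], "twist": [rx, ry, rz]}, ...]. A call has 1 to 12 rows; each row shifts and turns the commanded pose from where the row before left it, along the tool's axes as they then stand; what a row does not reach is not made up. A row lasts 1/8 s, in which the tool goes at most 62.5 mm and 10.7 degrees, less where a joint would pass 70% of its speed; a pose out of reach is approached as far as the arm can. A call is refused whole if a number of a shift passes 62.5 or a number of a turn 0.188, either way. A call with a gripper value outside its range is refused whole. The fingers move at their own pace and stop on an object; FORCE is the grip in N (left out, the last holds). Time passes only in rows, so rows that do not move let the fingers close. It gives the time, the measured TCP pose, the force, the opening and the grip force at its end, in the units of the state.
- bot.get_obs(): the state, without advancing time (a new reading comes with each control period).
- bot.camera(name): name is "scene" or "top" or "wrist"; returns the picture (480x640x3 uint8, red, green, blue); there is no depth.
- bot.calibration(name): a dict with "vfov" (degrees; the focal length in pixels is half the picture's height over the tangent of half this angle, whatever the lens; pixels are square), "cx", "cy" (the principal point, pixels), "camera_from_world" (4x4, takes a point from world to camera coordinates). Camera axes: x right, y down, z forward; pixel columns grow to the right and rows downward; lengths in m; the calibration is good to about 2 mm. The wrist camera is an equidistant fisheye: a pixel r from the principal point sees the ray r / f radians off the axis. A picture is of the moment at which its call begins: read the wrist's pose just before it. calibration takes no time and is no camera call; for the wrist camera it gives the pose at the moment of the call.
- bot.job_done(): hands the job in; it is judged then, once.
The state is a dict: "time": time; "q": joint angles; "qd": joint speeds; "joint_efforts": joint torques, N m; "ee_pos": TCP position; "tcp_rot": TCP orientation; "wrist_force": force on the tool from outside, world axes, zero at the start; "torque": the same for the moment, N m; "opening": finger opening in m; "grasp_force": force on a finger pad.
Only numpy, scipy, OpenCV 4.12 (cv2) and the standard library are available. Lean on these libraries where they do the work, as an engineer would, in place of code of your own. Each camera call takes 0.05 s, during which the arm holds its last target. There are 200 camera calls.

### The job

Get the slab of seed brittle on the hand guillotine ready for cutting off a 2.5 cm strip. With a finger under the wooden handle, gently push the blade arm up until it stands steeply, nearly as far as it goes; then, with the fingertips, slide the slab flat along the board toward the blade side until its edge stands out 2.5 cm past the board's cutting edge along its whole length, parallel to it. Do not grip the handle, do not grip, press hard on or lift the brittle, leave the things round about where they are, and take the hand away.

Things in the scene. Friction and masses are not known exactly. Their poses are not given: they have to be found in the camera images.
- slab_cutter: hand guillotine for slabs, fixed on the table; origin at table height. Pale wooden board: upper face 28 mm above the origin, x = -78 to 112, y = -118 to 202 mm in this frame. Back rail 22 mm high on the board at x = 93 to 105 mm. Cutting edge along y at x = -85 mm. Arm hinged at the +y end, handle past the -y end. Start: y points away from the robot, x to the right, within 18 degrees
- cut_edge (a point): point on the board's cutting edge (top corner of its steel strip), at [-85, 0, 28] mm in the frame of slab_cutter, same axes: the edge runs along y, -x points outward past it
- slab_cutter_arm (a joint): blade arm angle, rad: 0 = down, grows as the handle rises, stop at 1.257. Stays where it is left (friction 1.6 N m; 6 to 8 N under the handle lift it). The blade, 4 mm thick, runs at x = -89 to -85 mm in the frame of slab_cutter, 5 to 249 mm from the hinge, its lower edge 33 mm below the line hinge-handle. Starts at 0.09 to 0.16, where it bars the slab's way
- blade_hinge (a point): hinge axis of the blade arm, at [-87, 177, 47] mm in the frame of slab_cutter; the arm turns about that frame's x axis
- handle_mid (a point): point on the centre line of the blade arm's wooden handle, 317 mm from the hinge; moves with the arm. The handle is a rounded bar 22 mm thick, in line with the hinge, from 257 to 378 mm from it, with only the bare table below its outer 80 mm
- slab: slab of seed brittle on the guillotine's board (the only one there), 70 g, sides 13 mm high, seeds up to 18 mm. Origin: centre of underside, z up. Corners in its frame, mm: edge facing the blade (-43.4, 56.0) to (-36.6, -56.0); opposite edge, facing the back rail, (43.4, 51.0) to (37.0, -47.7). Starts with its axes within 9 degrees of slab_cutter's, inside the cutting edge
- lead_corner_a (a point): corner of the slab at the hinge end of the edge facing the blade, half-way up its side (6.5 mm above the underside)
- lead_corner_b (a point): corner of the slab at the handle end of the edge facing the blade, half-way up its side (6.5 mm above the underside)
- offcut: bystander: small broken piece of the same brittle, 51 x 65 x 17 mm, lying on the table left of the guillotine; origin at the centre of its underside
- mallet: bystander: wooden mallet, 68 x 189 x 38 mm, lying on the table at the left; origin at the centre of its underside
- stamp: bystander: wooden date stamp, 30 x 50 x 68 mm, standing on the table at the front right; origin at the centre of its underside
- tin: bystander: round tin with a lid, 68 mm in diameter and 91 mm high, standing at the right of the guillotine; origin at the centre of its underside

How it is judged:
By the outcome, as a careful person would: the job done as asked, in the order asked, and still so for the second after the job is handed in, with the robot touching nothing.
It also fails if it takes over 67 s, if anything falls off the work surface, if the arm or the gripper's body presses on something with over 40 N, if the wrist force passes 120 N, or if a joint passes its speed limit or range.

## Working session

There is one attempt and no reset: what is moved stays moved. The work goes in short steps, Python scripts to look and compute and a shell command to move; the robot and the scene stay as the last step left them, time stands still between calls to the robot, and variables do not carry over. Pictures are saved under pics/ and viewed, at most 10 in all, crops included, and the job is handed in when it is done.

```bash
mkdir -p pics; cat > h.py <<'E'
import numpy as np, cv2
from workcell import bot
def snap(name,fn):
    c=bot.calibration(name); im=bot.camera(name); cv2.imwrite(fn,im[:,:,::-1]); return c
def ray(name,c,uv):
    f=240/np.tan(np.radians(c['vfov'])/2); d=np.array([uv[0]-c['cx'],uv[1]-c['cy']])
    if name=='wrist':
        r=np.hypot(*d); t=r/f; v=np.r_[d/max(r,1e-9)*np.sin(t),np.cos(t)]
    else: v=np.r_[d/f,1]
    M=np.array(c['camera_from_world']); R=M[:3,:3]; return -R.T@M[:3,3], R.T@v
def onz(name,c,uv,z):
    o,v=ray(name,c,uv); return o+v*(z-o[2])/v[2]
def proj(name,c,P):
    M=np.array(c['camera_from_world']); p=M[:3,:3]@np.array(P)+M[:3,3]
    f=240/np.tan(np.radians(c['vfov'])/2)
    if name=='wrist':
        r=np.hypot(p[0],p[1]); k=np.arctan2(r,p[2])*f/r
    else: k=f/p[2]
    return np.array([c['cx']+k*p[0],c['cy']+k*p[1]])
E
python3 - <<'E'
from h import *
import json
for n in('top','scene'):
    c=snap(n,f'pics/{n}0.png'); print(n,c['vfov'],c['cx'],c['cy'],np.round(c['camera_from_world'],3).tolist())
print(bot.get_obs())
E
```

```text
top 57.87352876654686 320.7427409668475 234.5934435110788 [[-0.004, -1.0, -0.013, -0.01], [-0.988, 0.006, -0.153, 0.583], [0.153, 0.013, -0.988, 1.038], [0.0, 0.0, 0.0, 1.0]]
scene 46.523387846267184 319.19101845089534 246.60919354836645 [[0.585, -0.811, -0.004, -0.355], [-0.452, -0.322, -0.832, 0.318], [0.673, 0.488, -0.555, 1.179], [0.0, 0.0, 0.0, 1.0]]
{'time': 0.1, 'q': array([ 6.82408553e+01,  5.00812414e+00,  1.00388112e+01,  9.50995137e+01,
       -1.95852537e-03,  8.99991591e+01]), 'qd': array([-0.07975254, -0.11236706,  0.15999144, -0.08701487,  0.01346542,
       -0.07733168]), 'joint_efforts': array([-2.29100278e-04, -5.21561193e+01,  4.65652156e+01,  1.59909809e-02,
       -6.99548605e-05, -1.67746883e-06]), 'ee_pos': array([0.20382069, 0.51061751, 0.23065064]), 'tcp_rot': array([-1.79931173e+02,  1.95751387e-03,  1.58241699e+02]), 'wrist_force': array([ 0.08326486, -0.79284749, -0.24285294]), 'torque': array([ 0.02083873, -0.03113561, -0.01082601]), 'grasp_force': 0.0, 'opening': 0.08511240104205098}
```

View pics/top0.png

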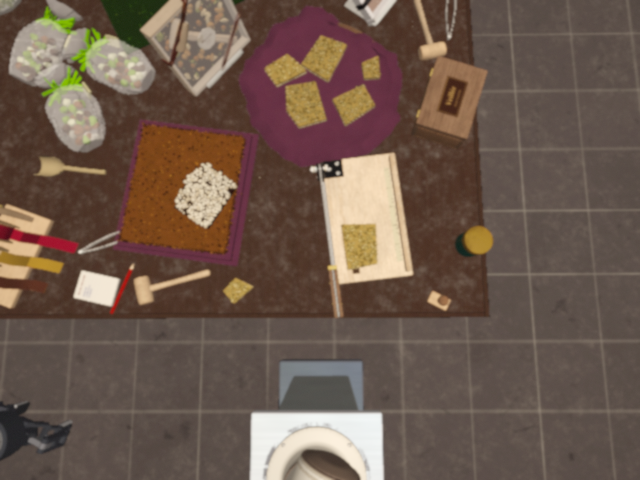

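View pics/scene0.png

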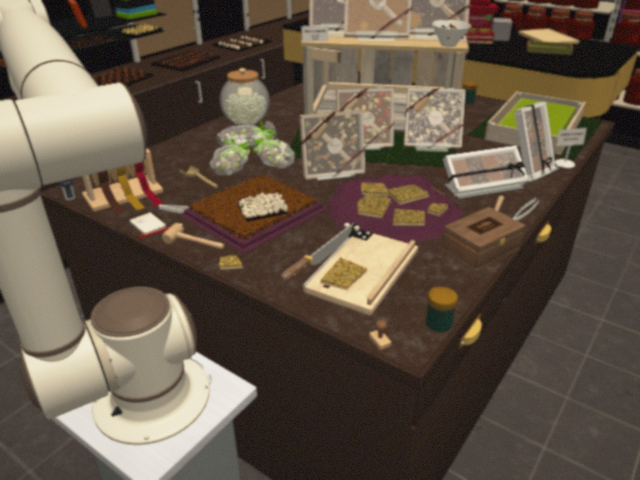

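The top picture shows the guillotine at u 325–412, v 153–317, with the slab at about (360,245) and the handle running from (332,265) to (339,316). I'll enlarge that area.

```bash
python3 - <<'E'
import cv2
im=cv2.imread('pics/top0.png')[145:325,290:490]
cv2.imwrite('pics/crop.png',cv2.resize(im,None,fx=3.3,fy=3.3,interpolation=cv2.INTER_CUBIC))
E
```

```text
(no output)
```

View pics/crop.png

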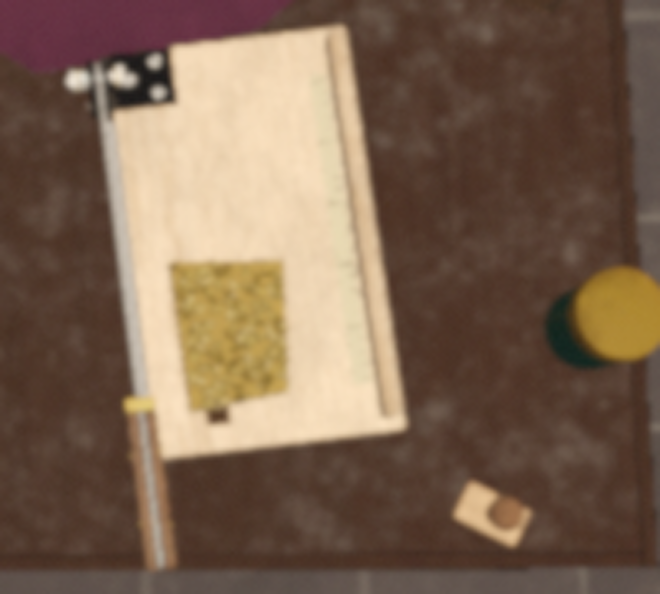

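The crop shows board corners at (347,26), (406,430) and (165,460), slab top corners at (170,263), (284,261), (288,390) and (190,410), and the handle end at (160,568), all in crop pixels. Next I fit poses.

```bash
cat > fit.py <<'E'
from h import *
from scipy.optimize import least_squares
def fit2(P,L):
    P=np.array(P)[:,:2];L=np.array(L,float)/1000
    def T(p): 
        c,s=np.cos(p[2]),np.sin(p[2]); return p[:2]+L@np.array([[c,s],[-s,c]])
    r=least_squares(lambda p:(T(p)-P).ravel(),[*P.mean(0),-np.pi/2]); return r.x,np.round(r.fun*1000,1)
E
python3 - <<'E'
from fit import *
c=bot.calibration('top'); F=lambda x,y:(290+x/3.3-.35,145+y/3.3-.35)
P=[onz('top',c,F(*q),.028) for q in [(347,26),(406,430),(165,460)]]
p,r=fit2(P,[(112,202),(112,-118),(-78,-118)]);print('cutter',p[:2],np.degrees(p[2]),r)
S=[onz('top',c,F(*q),.041) for q in [(170,263),(284,261),(288,390),(190,410)]]
s,r=fit2(S,[(-43.4,56),(43.4,51),(37,-47.7),(-36.6,-56)]);print('slab',s[:2],np.degrees(s[2]),r)
cs,sn=np.cos(p[2]),np.sin(p[2]);R=np.array([[cs,-sn],[sn,cs]])
print('slab in cutter',R.T@(s[:2]-p[:2]))
for n,q in dict(edge=(-85,0),hinge=(-87,177)).items(): print(n,p[:2]+R@np.array(q)/1000)
a=.12
for d in(257,317,378):
    l=np.array([-87,177-d*np.cos(a)])/1000; print(d,p[:2]+R@l,.047+d/1000*np.sin(a))
print('tip px',onz('top',c,F(160,568),.047+.378*np.sin(a)))
print('offcut',onz('top',c,(237,290),.0),'mallet',onz('top',c,(172,285),.02),'stamp',onz('top',c,F(490,515),0.02),'tin',onz('top',c,F(618,315),.09))
print('edge front of table', onz('top',c,(300,317),0))
E
```

```text
cutter [ 0.58641288 -0.11973608] -83.18034839764127 [ 0.  -0.   0.5 -3.3 -0.5  3.3]
slab [ 0.55610041 -0.11153633] -86.02142388027637 [-0.   0.3  0.   0.  -0.6  0.2  0.6 -0.6]
slab in cutter [-0.01174118 -0.02912432]
edge [ 0.57631959 -0.03533747]
hinge [ 0.7518298  -0.01233384]
257 [ 0.49848322 -0.04263172] 0.07776603727325228
317 [ 0.43933616 -0.04970516] 0.08494876971058743
378 [ 0.37920331 -0.05689648] 0.09225121435521152
tip px [ 0.38260899 -0.05334192  0.09225121]
offcut [0.44773947 0.2018888  0.        ] mallet [0.46047645 0.3622643  0.02      ] stamp [ 0.41839981 -0.30401314  0.02      ] tin [ 0.56009237 -0.38449444  0.09      ]
edge front of table [0.37927685 0.04058834 0.        ]
```

```bash
python3 -m crank '[{"gripper":0,"travel":[-42,-37,-5],"twist":[0,0,0]},{"gripper":0,"travel":[-42,-37,-5],"twist":[0,0,0]},{"gripper":0,"travel":[-42,-37,-5],"twist":[0,0,0]},{"gripper":0,"travel":[-42,-37,-5],"twist":[0,0,0]},{"gripper":0,"travel":[-42,-37,-5],"twist":[0,0,0]},{"gripper":0,"travel":[-42,-37,-5],"twist":[0,0,0]},{"gripper":0,"travel":[-42,-37,-5],"twist":[0,0,0]},{"gripper":0,"travel":[0,0,0],"twist":[0,0,0.178]},{"gripper":0,"travel":[0,0,0],"twist":[0,0,0.178]},{"gripper":0,"travel":[0,0,0],"twist":[0,0,0.178]},{"gripper":0,"travel":[0,0,0],"twist":[0,0,0.178]},{"gripper":0,"travel":[0,0,0],"twist":[0,0,0.178]}]'; python3 - <<'E'
from h import *
snap('wrist','pics/w1.png'); o=bot.get_obs(); print(o['q'],o['tcp_rot'],o['ee_pos'])
E
```

```text
time: 1.6
ee_pos: [0.3808, 0.1612, 0.266]
tcp_rot: [-180.0, 0.0, 106.9]
wrist_force: [-0.2, 0.4, -1.0]
opening: -0.0004
grasp_force: 0.0
[ 2.29428779e+01 -1.25082173e+01 -2.56089139e+00  9.99814632e+01
  7.75988007e-04  9.65304309e+01] [-1.79965996e+02  3.11150842e-03  1.06412448e+02] [0.38081022 0.16120067 0.26600522]
```

View pics/w1.png

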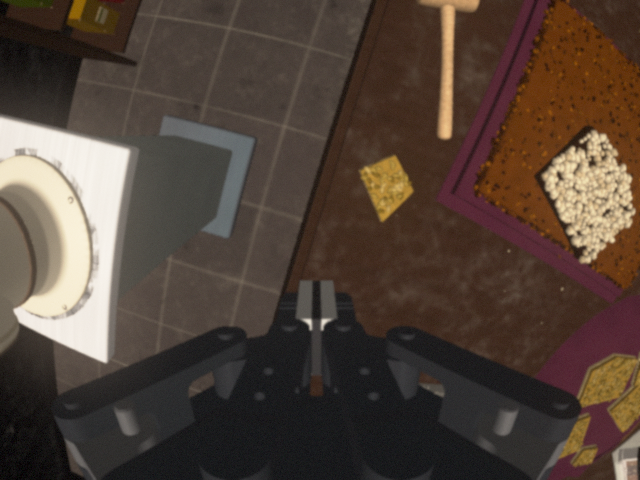

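The wrist camera sits on the tool's +x side, so it must point up for the lift. I'll turn the tool about half a turn the other way, then tilt it.

```bash
python3 -m crank '[{"gripper":0,"travel":[0,0,0],"twist":[0,0,-0.186]},{"gripper":0,"travel":[0,0,0],"twist":[0,0,-0.186]},{"gripper":0,"travel":[0,0,0],"twist":[0,0,-0.186]},{"gripper":0,"travel":[0,0,0],"twist":[0,0,-0.186]},{"gripper":0,"travel":[0,0,0],"twist":[0,0,-0.186]},{"gripper":0,"travel":[0,0,0],"twist":[0,0,-0.186]},{"gripper":0,"travel":[0,0,0],"twist":[0,0,-0.186]},{"gripper":0,"travel":[0,0,0],"twist":[0,0,-0.186]},{"gripper":0,"travel":[0,0,0],"twist":[0,0,-0.186]},{"gripper":0,"travel":[0,0,0],"twist":[0,0,-0.186]},{"gripper":0,"travel":[0,0,0],"twist":[0,0,-0.186]},{"gripper":0,"travel":[0,0,0],"twist":[0,0,-0.186]}]'; python3 -m crank '[{"gripper":0,"travel":[0,0,0],"twist":[0,0,-0.186]},{"gripper":0,"travel":[0,0,0],"twist":[0,0,-0.186]},{"gripper":0,"travel":[0,0,0],"twist":[0,0,-0.186]},{"gripper":0,"travel":[0,0,0],"twist":[0,0,-0.186]},{"gripper":0,"travel":[0,0,0],"twist":[0,0.18,0]},{"gripper":0,"travel":[0,0,0],"twist":[0,0.18,0]},{"gripper":0,"travel":[0,0,0],"twist":[0,0.18,0]},{"gripper":0,"travel":[0,0,0],"twist":[0,0.18,0]},{"gripper":0,"travel":[0,0,0],"twist":[0,0.18,0]},{"gripper":0,"travel":[0,0,0],"twist":[0,0.18,0]},{"gripper":0,"travel":[0,0,0],"twist":[0,0,0]}]'; python3 - <<'E'
from h import *
o=bot.get_obs(); print(o['q'],o['tcp_rot'],o['ee_pos'])
E
```

```text
time: 3.15
ee_pos: [0.3808, 0.1612, 0.2661]
tcp_rot: [180.0, -0.0, -124.3]
wrist_force: [-0.2, -0.2, -0.8]
opening: -0.0
grasp_force: 0.0
time: 4.53
ee_pos: [0.3807, 0.1623, 0.2626]
tcp_rot: [178.9, -62.2, -81.1]
wrist_force: [-0.2, -0.2, -0.0]
opening: 0.0001
grasp_force: 0.0
[ 49.89343708  19.09973495   7.11835948 129.9112774  -40.91112241
 -27.77878857] [178.87684519 -62.19420201 -81.07675898] [0.38074865 0.16232525 0.26261462]
```

```bash
cat >> h.py <<'E'
from scipy.spatial.transform import Rotation as Ro
def td(*pts):
    o=bot.get_obs(); R=Ro.from_euler('xyz',o['tcp_rot'],degrees=True).as_matrix(); p=o['ee_pos']
    for t in pts: print(np.round(R.T@(np.array(t)-p)*1000,1)); p=np.array(t)
    print('axes x,y,z',np.round(R.T,3).tolist())
E
python3 - <<'E'
from h import *
td((.410,.03,.1),(.41,.02,.038),(.4180,-.062,.038))
E
```

```text
[-80.7 -12.2 195.3]
[-50.2   0.8  37.7]
[38.4  3.4 72.8]
axes x,y,z [[0.072, -0.461, 0.885], [-0.99, -0.138, 0.009], [0.118, -0.877, -0.466]]
```

```bash
python3 -m crank '[{"gripper":0,"travel":[-16,-2.4,39],"twist":[0,0,0]},{"gripper":0,"travel":[-16,-2.4,39],"twist":[0,0,0]},{"gripper":0,"travel":[-16,-2.4,39],"twist":[0,0,0]},{"gripper":0,"travel":[-16,-2.4,39],"twist":[0,0,0]},{"gripper":0,"travel":[-16,-2.4,39],"twist":[0,0,0]},{"gripper":0,"travel":[-25,0.4,19],"twist":[0,0,0]},{"gripper":0,"travel":[-25,0.4,19],"twist":[0,0,0]},{"gripper":0,"travel":[0,0,0],"twist":[0,0,0]}]'; python3 - <<'E'
from h import *
c=snap('scene','pics/s2.png'); o=bot.get_obs(); print(o['q'])
im=cv2.imread('pics/s2.png')[180:400,200:480]; cv2.imwrite('pics/s2c.png',cv2.resize(im,None,fx=2.7,fy=2.7,interpolation=cv2.INTER_CUBIC))
td((.4180,-.062,.038))
E
```

```text
time: 5.52
ee_pos: [0.4114, 0.0192, 0.0421]
tcp_rot: [179.9, -61.7, -82.2]
wrist_force: [-0.8, -0.0, 0.1]
opening: -0.0
grasp_force: 0.0
[ 35.38036322  16.22016192 -19.83475505  94.76122022 -51.2888316
 -42.08373859]
[34.2  4.9 74.5]
axes x,y,z [[0.063, -0.469, 0.881], [-0.991, -0.134, -0.0], [0.119, -0.873, -0.473]]
```

View pics/s2c.png

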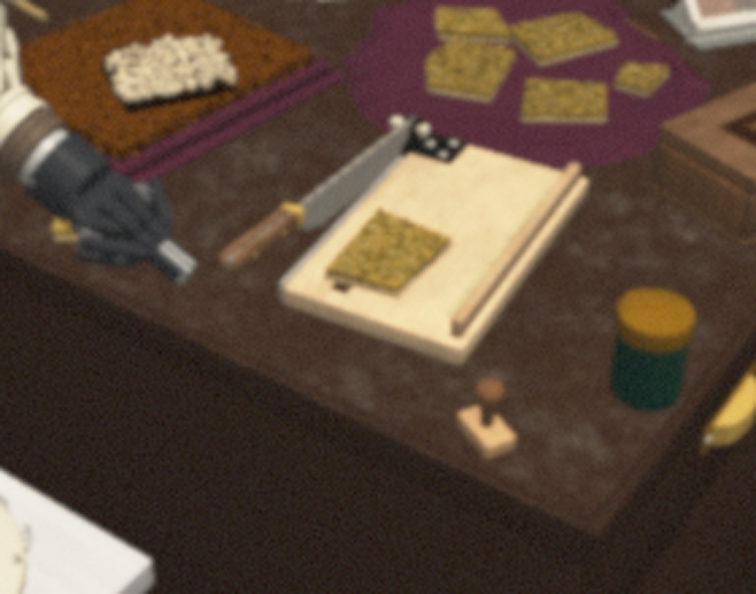

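The fingertip is at crop pixel (185,270), left of and below the handle, whose outer end is at (228,260). I'll check the handle model against this picture.

```bash
python3 - <<'E'
from h import *
c=bot.calibration('scene')
o=np.array([.5864,-.1164]);X=np.array([.1187,-.9929]);Y=np.array([.9929,.1187])
for a in(.09,.125,.16):
  print(a,*[np.round((proj('scene',c,[*(o-.087*X+(.177-d*np.cos(a))*Y),.047+d*np.sin(a)])-[200,180])*2.7) for d in(.378,.257)])
print((proj('scene',c,bot.get_obs()['ee_pos'])-[200,180])*2.7)
E
```

```text
0.09 [222. 287.] [289. 229.]
0.125 [222. 275.] [289. 221.]
0.16 [223. 262.] [290. 213.]
[186.17609388 273.64501622]
```

```bash
python3 -m crank '[{"gripper":0,"travel":[8.5,1.2,18.6],"twist":[0,0,0]},{"gripper":0,"travel":[8.5,1.2,18.6],"twist":[0,0,0]},{"gripper":0,"travel":[8.5,1.2,18.6],"twist":[0,0,0]},{"gripper":0,"travel":[8.5,1.2,18.6],"twist":[0,0,0]},{"gripper":0,"travel":[7,0,-3.8],"twist":[0,0,0]},{"gripper":0,"travel":[7,0,-3.8],"twist":[0,0,0]},{"gripper":0,"travel":[0,0,0],"twist":[0,0,0]}]'; python3 -m crank '[{"gripper":0,"travel":[5.3,0,-2.8],"twist":[0,0,0]},{"gripper":0,"travel":[5.3,0,-2.8],"twist":[0,0,0]},{"gripper":0,"travel":[0,0,0],"twist":[0,0,0]}]'
```

```text
time: 6.45
ee_pos: [0.4186, -0.0606, 0.0539]
tcp_rot: [-179.8, -61.8, -82.4]
wrist_force: [-0.3, 0.8, 0.2]
opening: 0.0002
grasp_force: 0.0
time: 6.82
ee_pos: [0.418, -0.0614, 0.065]
tcp_rot: [-180.0, -61.9, -82.3]
wrist_force: [0.4, -0.6, 0.6]
opening: -0.0
grasp_force: 0.0
```

```bash
python3 -m crank '[{"gripper":0,"travel":[5.3,0,-2.8],"twist":[0,0,0]},{"gripper":0,"travel":[5.3,-1,-2.8],"twist":[0,0,0]},{"gripper":0,"travel":[5.3,-1,-2.8],"twist":[0,0,0]},{"gripper":0,"travel":[0,0,0],"twist":[0,0,0]}]'; python3 - <<'E'
from h import *
snap('scene','pics/s3.png')
im=cv2.imread('pics/s3.png')[200:320,230:390]; cv2.imwrite('pics/s3c.png',cv2.resize(im,None,fx=4,fy=4,interpolation=cv2.INTER_CUBIC))
E
```

```text
time: 7.32
ee_pos: [0.4198, -0.0614, 0.0831]
tcp_rot: [-180.0, -61.9, -82.3]
wrist_force: [-0.7, 1.8, -2.4]
opening: -0.0001
grasp_force: 1.3
```

View pics/s3c.png

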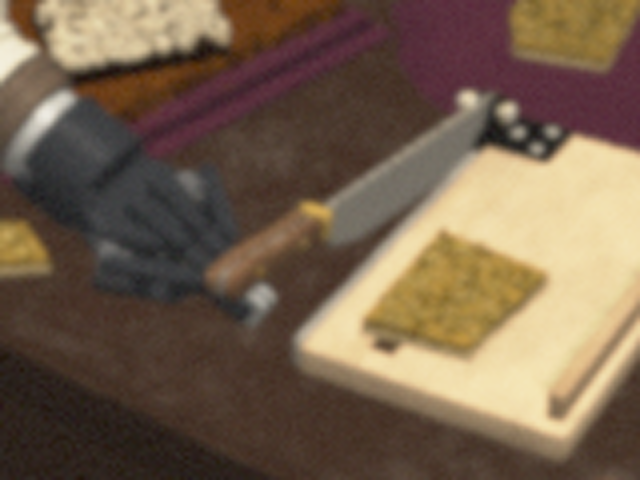

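```bash
python3 -m crank '[{"gripper":0,"travel":[7.4,-1.3,-4],"twist":[0,0,0]},{"gripper":0,"travel":[7.4,-1.3,-4],"twist":[0,0,0]},{"gripper":0,"travel":[14.6,-3.4,-7.9],"twist":[0,0,0]},{"gripper":0,"travel":[14.5,-4.3,-7.8],"twist":[0,0,0]},{"gripper":0,"travel":[14.3,-5.1,-7.7],"twist":[0,0,0]},{"gripper":0,"travel":[14.1,-5.9,-7.6],"twist":[0,0,0]},{"gripper":0,"travel":[13.7,-6.7,-7.4],"twist":[0,0,0]},{"gripper":0,"travel":[13.5,-7.4,-7.2],"twist":[0,0,0]},{"gripper":0,"travel":[13.1,-8.2,-7],"twist":[0,0,0]},{"gripper":0,"travel":[12.8,-8.9,-6.9],"twist":[0,0,0]},{"gripper":0,"travel":[6.2,-4.8,-3.3],"twist":[0,0,0]}]'; python3 - <<'E'
from h import *
o=bot.get_obs();p=o['ee_pos'];d=p[:2]-[.5864,-.1164]
y=d@[.9929,.1187];x=d@[.1187,-.9929];z=p[2]+.007-.047
print(x,y,z,np.arctan2(z,.177-y),np.hypot(z,.177-y),o['q'],o['tcp_rot'])
td(p)
E
```

```text
time: 8.75
ee_pos: [0.4769, -0.0534, 0.2329]
tcp_rot: [180.0, -61.9, -82.2]
wrist_force: [-1.9, 0.5, -6.4]
opening: 0.0
grasp_force: 2.8
-0.07558205456633925 -0.10127303282962558 0.19292526192324172 0.6062116772756091 0.33860897431749987 [ 23.83119704   5.10980112  -8.06290668 104.24741865 -57.92535071
 -58.53077737] [179.98514814 -61.87705089 -82.24981415]
[0. 0. 0.]
axes x,y,z [[0.064, -0.467, 0.882], [-0.991, -0.135, 0.0], [0.119, -0.874, -0.471]]
```

```bash
python3 -m crank '[{"gripper":0,"travel":[12.1,-10,-6.5],"twist":[0,0,0]},{"gripper":0,"travel":[11.6,-10.7,-6.2],"twist":[0,0,0]},{"gripper":0,"travel":[11.2,-11.3,-6],"twist":[0,0,0]},{"gripper":0,"travel":[10.6,-12,-5.7],"twist":[0,0,0]},{"gripper":0,"travel":[10.1,-12.5,-5.4],"twist":[0,0,0]},{"gripper":0,"travel":[9.5,-13.1,-5.1],"twist":[0,0,0]},{"gripper":0,"travel":[9,-13.6,-4.8],"twist":[0,0,0]},{"gripper":0,"travel":[4.2,-7,-2.2],"twist":[0,0,0]},{"gripper":0,"travel":[4.2,-7,-2.2],"twist":[0,0,0]},{"gripper":0,"travel":[0,0,0],"twist":[0,0,0]}]'; python3 - <<'E'
from h import *
o=bot.get_obs();p=o['ee_pos'];d=p[:2]-[.5864,-.1164]
y=d@[.9929,.1187];x=d@[.1187,-.9929];z=p[2]+.007-.047
print(x,y,z,np.arctan2(z,.177-y),np.hypot(z,.177-y),o['q'],o['tcp_rot'])
c=snap('scene','pics/s4.png')
im=cv2.imread('pics/s4.png')[130:330,200:420]; cv2.imwrite('pics/s4c.png',cv2.resize(im,None,fx=3,fy=3,interpolation=cv2.INTER_CUBIC))
O=np.array([.5864,-.1164]);X=np.array([.1187,-.9929]);Y=np.array([.9929,.1187])
for a in(1.0,1.1,1.2,1.257):
  print(a,*[np.round((proj('scene',c,[*(O-.087*X+(.177-d*np.cos(a))*Y),.047+d*np.sin(a)])-[200,130])*3) for d in(.378,.257,0)])
E
```

```text
time: 10.0
ee_pos: [0.5731, -0.0402, 0.326]
tcp_rot: [-179.9, -61.9, -82.3]
wrist_force: [-1.1, -0.1, -1.2]
opening: 0.0001
grasp_force: 0.6
-0.07718736358738916 -0.004146225181414881 0.2859787234706536 1.0061611315888366 0.3385229463055354 [ 21.18100529  16.07884311  15.27585725 112.67213675 -59.12269651
 -63.12978545] [-179.94350376  -61.91860157  -82.28087079]
1.0 [348.  69.] [386. 151.] [451. 291.]
1.1 [368.  32.] [398. 127.] [451. 291.]
1.2 [388.  -0.] [411. 106.] [451. 291.]
1.257 [400. -17.] [418.  95.] [451. 291.]
```

View pics/s4c.png

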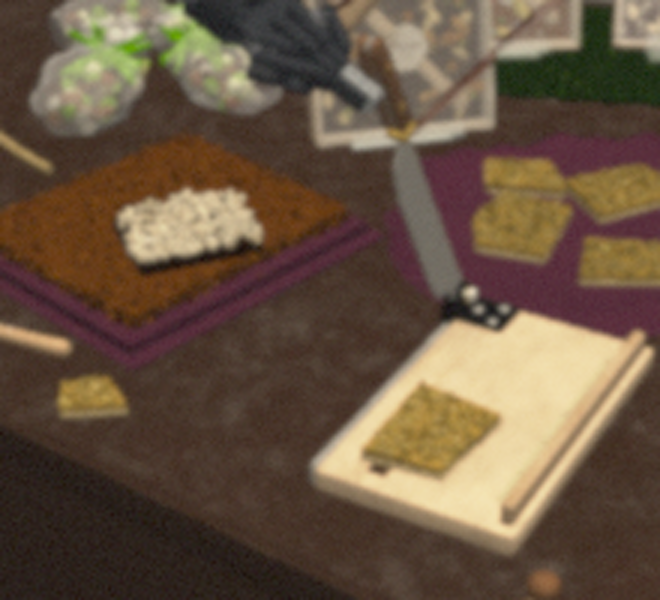

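The handle end at (370,38) and ferrule at (403,130) put the arm at about 1.09 rad. I'll push 0.1 rad further, then ease the finger off and withdraw left.

```bash
python3 -m crank '[{"gripper":0,"travel":[3.9,-7.3,-2.1],"twist":[0,0,0]},{"gripper":0,"travel":[3.9,-7.3,-2.1],"twist":[0,0,0]},{"gripper":0,"travel":[3.6,-7.5,-1.9],"twist":[0,0,0]},{"gripper":0,"travel":[3.4,-7.5,-1.8],"twist":[0,0,0]},{"gripper":0,"travel":[1.6,-4,-0.9],"twist":[0,0,0]},{"gripper":0,"travel":[0,0,0],"twist":[0,0,0]},{"gripper":0,"travel":[0,0,0],"twist":[0,0,0]},{"gripper":0,"travel":[-4,7,2],"twist":[0,0,0]},{"gripper":0,"travel":[-4,8,2],"twist":[0,0,0]},{"gripper":0,"travel":[0,0,-40],"twist":[0,0,0]},{"gripper":0,"travel":[0,0,-40],"twist":[0,0,0]},{"gripper":0,"travel":[0,0,0],"twist":[0,0,0]}]'; python3 - <<'E'
from h import *
c=snap('scene','pics/s5.png')
im=cv2.imread('pics/s5.png')[120:320,200:420]; cv2.imwrite('pics/s5c.png',cv2.resize(im,None,fx=3,fy=3,interpolation=cv2.INTER_CUBIC))
O=np.array([.5864,-.1164]);X=np.array([.1187,-.9929]);Y=np.array([.9929,.1187])
for a in(1.1,1.15,1.2,1.257):
  print(a,*[np.round((proj('scene',c,[*(O-.087*X+(.177-d*np.cos(a))*Y),.047+d*np.sin(a)])-[200,120])*3) for d in(.378,.257,0)])
td((.40,.05,.36))
print(bot.get_obs()['q'])
E
```

```text
time: 11.55
ee_pos: [0.5815, 0.0346, 0.3735]
tcp_rot: [-179.9, -61.9, -82.1]
wrist_force: [-0.6, 0.4, -0.3]
opening: 0.0003
grasp_force: 0.0
1.1 [368.  62.] [398. 157.] [451. 321.]
1.15 [378.  45.] [405. 146.] [451. 321.]
1.2 [388.  30.] [411. 136.] [451. 321.]
1.257 [400.  13.] [418. 125.] [451. 321.]
[-30.7 177.8 -30.3]
axes x,y,z [[0.064, -0.467, 0.882], [-0.991, -0.137, -0.0], [0.121, -0.874, -0.471]]
[ 27.30681035  25.35403409  31.34773564 127.88265941 -56.28236417
 -53.17952929]
```

View pics/s5c.png

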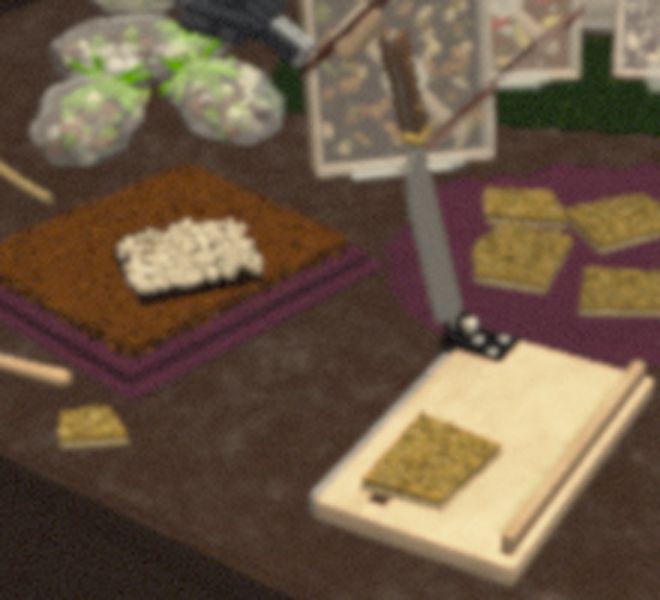

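The handle end at (390,28) and ferrule at (416,136) put the blade arm at about 1.2 rad, with the finger clear. Next I back off, bring the tool upright and turn it.

```bash
python3 -m crank '[{"gripper":0,"travel":[-10,59,-10],"twist":[0,0,0]},{"gripper":0,"travel":[-10,59,-10],"twist":[0,0,0]},{"gripper":0,"travel":[-10,59,-10],"twist":[0,0,0]},{"gripper":0,"travel":[0,0,0],"twist":[0,-0.18,0]},{"gripper":0,"travel":[0,0,0],"twist":[0,-0.18,0]},{"gripper":0,"travel":[0,0,0],"twist":[0,-0.18,0]},{"gripper":0,"travel":[0,0,0],"twist":[0,-0.18,0]},{"gripper":0,"travel":[0,0,0],"twist":[0,-0.18,0]},{"gripper":0,"travel":[0,0,0],"twist":[0,-0.18,0]},{"gripper":0,"travel":[0,0,0],"twist":[0,0,0.182]},{"gripper":0,"travel":[0,0,0],"twist":[0,0,0.182]},{"gripper":0,"travel":[0,0,0],"twist":[0,0,0.182]}]'; python3 -m crank '[{"gripper":40,"travel":[0,0,0],"twist":[0,0,0.182]},{"gripper":40,"travel":[0,0,0],"twist":[0,0,0.182]},{"gripper":40,"travel":[0,0,0],"twist":[0,0,0.182]},{"gripper":40,"travel":[0,0,0],"twist":[0,0,0.182]},{"gripper":40,"travel":[0,0,0],"twist":[0,0,0.182]},{"gripper":40,"travel":[0,0,0],"twist":[0,0,0.182]},{"gripper":40,"travel":[0,0,0],"twist":[0,0,0.182]},{"gripper":40,"travel":[0,0,0],"twist":[0,0,0.182]},{"gripper":40,"travel":[0,0,0],"twist":[0,0,0.182]},{"gripper":40,"travel":[0,0,0],"twist":[0,0,0.182]},{"gripper":40,"travel":[0,0,0],"twist":[0,0,0.182]},{"gripper":40,"travel":[0,0,0],"twist":[0,0,0.182]}]';  python3 -m crank '[{"gripper":40,"travel":[0,0,0],"twist":[0,0,0.182]},{"gripper":40,"travel":[0,0,0],"twist":[0,0,0.182]},{"gripper":40,"travel":[0,0,0],"twist":[0,0,0.182]},{"gripper":40,"travel":[0,0,0],"twist":[0,0,0]}]'; python3 - <<'E'
from h import *
o=bot.get_obs(); print(o['q'],o['tcp_rot'])
td((.40,-.195,.30),(.545,-.195,.15))
E
```

```text
time: 13.1
ee_pos: [0.404, 0.042, 0.3515]
tcp_rot: [180.0, 0.5, -113.5]
wrist_force: [0.0, 0.1, 0.5]
opening: 0.0001
grasp_force: 0.0
time: 14.6
ee_pos: [0.404, 0.0423, 0.3515]
tcp_rot: [179.6, -0.3, 121.4]
wrist_force: [-0.1, -0.3, -0.2]
opening: 0.0401
grasp_force: 0.0
time: 15.1
ee_pos: [0.404, 0.0425, 0.3517]
tcp_rot: [179.8, -0.5, 90.5]
wrist_force: [-1.0, 0.5, -0.8]
opening: 0.0401
grasp_force: 0.0
[  5.66207034  -9.9359961    9.55566594 109.26744517   0.48231393
  95.17230151] [179.82016983  -0.50056036  90.4914981 ]
[-237.9   -6.2   49.6]
[ -2.6 144.5 150.4]
axes x,y,z [[-0.009, 1.0, 0.009], [1.0, 0.009, 0.003], [0.003, 0.009, -1.0]]
```

```bash
python3 -m crank '[{"gripper":40,"travel":[-48,-1,10],"twist":[0,0,0]},{"gripper":40,"travel":[-48,-1,10],"twist":[0,0,0]},{"gripper":40,"travel":[-48,-1,10],"twist":[0,0,0]},{"gripper":40,"travel":[-48,-1,10],"twist":[0,0,0]},{"gripper":40,"travel":[-48,-1,10],"twist":[0,0,0]},{"gripper":40,"travel":[0,36,38],"twist":[0,0,0]},{"gripper":40,"travel":[0,36,38],"twist":[0,0,0]},{"gripper":40,"travel":[0,36,38],"twist":[0,0,0]},{"gripper":40,"travel":[0,36,38],"twist":[0,0,0]},{"gripper":40,"travel":[0,0,0],"twist":[0,0,0]},{"gripper":40,"travel":[0,0,0],"twist":[0,0,0]}]'; python3 - <<'E'
from h import *
c=snap('wrist','pics/w6.png'); 
import pickle; pickle.dump(c,open('c6.pkl','wb')); o=bot.get_obs(); print(o['tcp_rot'],o['q'])
E
```

```text
time: 16.48
ee_pos: [0.5452, -0.1941, 0.1488]
tcp_rot: [179.9, -0.5, 90.6]
wrist_force: [0.4, -0.5, 0.6]
opening: 0.0398
grasp_force: 0.0
[179.76485152  -0.47926711  90.55145426] [-19.8676671    8.00615986   4.35291848  86.29358954   0.53119075
  69.5821086 ]
```

View pics/w6.png

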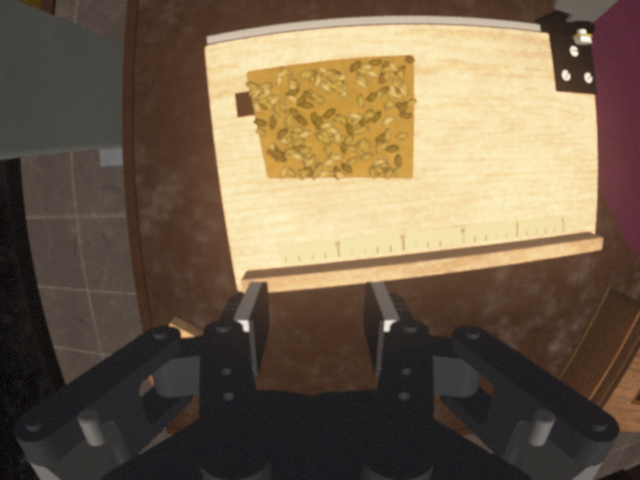

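The wrist picture shows the outer strip edge through (207,39), (390,17) and (540,23), and slab corners at (247,72), (413,55), (413,178) and (268,178). The rail ends at (245,275) and (602,240). I'll measure from these.

```bash
python3 - <<'E'
from fit import *
import pickle; c=pickle.load(open('c6.pkl','rb')); W=lambda q,z: onz('wrist',c,q,z)
e=np.array([W(q,.028)[:2] for q in [(207,39),(300,24),(390,17),(470,18),(540,23)]]); k=np.polyfit(e[:,0],e[:,1],1)
print('edge',np.round(e,4).tolist(),'angle',np.degrees(np.arctan(k[0])),'y at .58',np.polyval(k,.58))
print('rail front/top',W((245,272),.05),W((602,238),.05), 'board corner',W((240,290),.028))
L=[(-43.4,56),(43.4,51),(37,-47.7),(-36.6,-56)]
for zz in((.041,.041,.041,.041),(.041,.028,.028,.041),(.041,.034,.034,.041)):
  s,r=fit2([W(q,z) for q,z in zip([(413,55),(413,178),(268,178),(247,72)],zz)],L); print(s[:2],np.degrees(s[2]),r)
print('cam',ray('wrist',c,(320,240))[0])
E
```

```text
edge [[0.4647, -0.0495], [0.5323, -0.0412], [0.5969, -0.0328], [0.6597, -0.025], [0.7251, -0.0156]] angle 7.373214943237371 y at .58 -0.03484140093518323
rail front/top [ 0.49592252 -0.21715559  0.05      ] [ 0.78774005 -0.18941268  0.05      ] board corner [ 0.4867633  -0.24013568  0.028     ]
[ 0.55716747 -0.11185544] -85.51467265014013 [-0.6  0.3 -0.5 -0.3  0.2  0.2  0.8 -0.3]
[ 0.55762712 -0.11243283] -85.30710045090655 [-0.3 -0.  -3.4  0.4  2.5  0.7  1.2 -1.1]
[ 0.55741497 -0.11216636] -85.40186233108125 [-0.4  0.1 -2.   0.1  1.4  0.4  1.  -0.7]
cam [ 0.54433302 -0.1295801   0.29203318]
```

```bash
python3 - <<'E'
from h import *
td((.564,-.177,.148),(.564,-.177,.032),(.5568,-.1214,.032))
E
```

```text
[17.1 18.8  1.9]
[ -1.   -0.5 116. ]
[55.7 -6.7  0.4]
axes x,y,z [[-0.01, 1.0, 0.008], [1.0, 0.01, 0.004], [0.004, 0.008, -1.0]]
```

```bash
python3 -m crank '[{"gripper":40,"travel":[17,19,2],"twist":[0,0,0]},{"gripper":40,"travel":[0,0,35],"twist":[0,0,0]},{"gripper":40,"travel":[0,0,35],"twist":[0,0,0]},{"gripper":40,"travel":[-1,0,26],"twist":[0,0,0]},{"gripper":40,"travel":[0,0,10],"twist":[0,0,0]},{"gripper":40,"travel":[0,0,8],"twist":[0,0,0]},{"gripper":40,"travel":[0,0,0],"twist":[0,0,0]}]'; python3 - <<'E'
from h import *
td((.564,-.177,.032))
E
```

```text
time: 17.4
ee_pos: [0.5651, -0.1768, 0.0333]
tcp_rot: [179.8, -0.5, 90.5]
wrist_force: [-0.9, 0.5, -0.3]
opening: 0.04
grasp_force: 0.0
[-0.2 -1.1  1.3]
axes x,y,z [[-0.008, 1.0, 0.009], [1.0, 0.008, 0.004], [0.004, 0.009, -1.0]]
```

```bash
python3 -m crank '[{"gripper":40,"travel":[4.5,-0.6,0.1],"twist":[0,0,0]},{"gripper":40,"travel":[4.5,-0.6,0.1],"twist":[0,0,0]},{"gripper":40,"travel":[4.5,-0.6,0.1],"twist":[0,0,0]},{"gripper":40,"travel":[4.5,-0.6,0.1],"twist":[0,0,0]},{"gripper":40,"travel":[4.5,-0.6,0.1],"twist":[0,0,0]},{"gripper":40,"travel":[4.5,-0.6,0.1],"twist":[0,0,0]},{"gripper":40,"travel":[4.5,-0.6,0.1],"twist":[0,0,0]},{"gripper":40,"travel":[4.5,-0.6,0.1],"twist":[0,0,0]},{"gripper":40,"travel":[4.5,-0.6,0.1],"twist":[0,0,0]},{"gripper":40,"travel":[4.5,-0.6,0.1],"twist":[0,0,0]},{"gripper":40,"travel":[4.5,-0.6,0.1],"twist":[0,0,0]},{"gripper":40,"travel":[0,0,0],"twist":[0,0,0]}]'; python3 - <<'E'
from h import *
import pickle
c=snap('wrist','pics/w7.png'); pickle.dump(c,open('c7.pkl','wb')); print(bot.get_obs()['ee_pos'])
im=cv2.imread('pics/w7.png')[0:300,80:480]; cv2.imwrite('pics/w7c.png',cv2.resize(im,None,fx=2,fy=2,interpolation=cv2.INTER_CUBIC))
E
```

```text
time: 18.9
ee_pos: [0.5578, -0.1268, 0.0318]
tcp_rot: [179.9, -0.5, 90.5]
wrist_force: [-0.5, 0.6, 1.0]
opening: 0.04
grasp_force: 0.0
[ 0.5578834 -0.127013   0.0318226]
```

View pics/w7c.png

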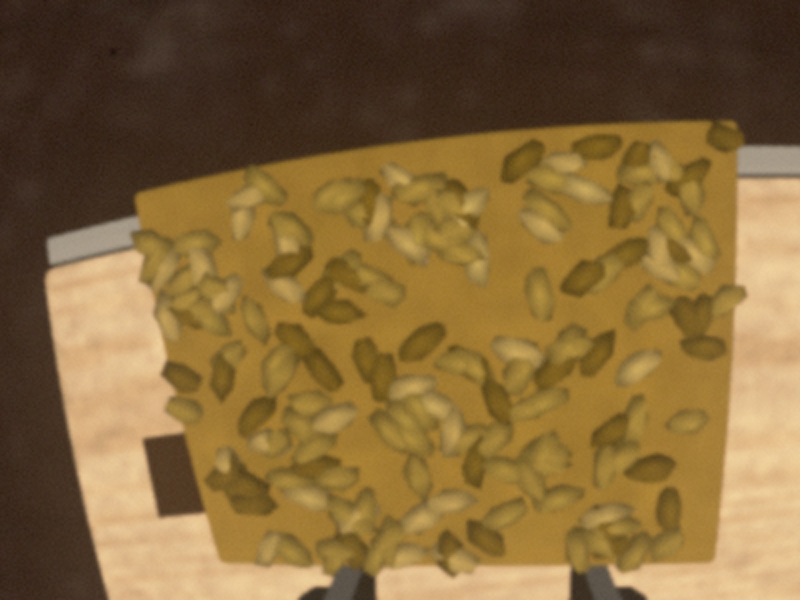

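The slab now overhangs slightly: lead corners at (135,192) and (737,122), strip edge at (47,240)–(135,217) and (738,146)–(800,146), rear corners at (220,562) and (714,562), all in crop pixels.

```bash
cat > m.py <<'E'
from fit import *
import pickle
def meas(c,edge,corn,off):
    F=lambda q:(off[0]+q[0]/2-.25,off[1]+q[1]/2-.25); W=lambda q,z: onz('wrist',c,F(q),z)[:2]
    e=np.array([W(q,.028) for q in edge]); k=np.polyfit(e[:,0],e[:,1],1); th=np.arctan(k[0])
    print('edge angle',np.degrees(th),'y(.58)',np.polyval(k,.58))
    C=np.array([W(q,.041) for q in corn])
    s,r=fit2(C,[(-43.4,56),(43.4,51),(37,-47.7),(-36.6,-56)]); print('slab',s[:2],np.degrees(s[2]),r)
    n=np.array([-np.sin(th),np.cos(th)]); D=lambda p:(p-[0,k[1]])@n*1000
    cs,sn=np.cos(s[2]),np.sin(s[2]); R=np.array([[cs,-sn],[sn,cs]])
    for nm,l,raw in(('a',(-43.4,56),C[0]),('b',(-36.6,-56),C[3])): print(nm,'fit out',D(s[:2]+R@np.array(l)/1000),'raw',D(raw))
E
python3 - <<'E'
from m import *
meas(pickle.load(open('c7.pkl','rb')),[(47,240),(135,217),(738,146),(800,146)],[(737,122),(714,562),(220,562),(135,192)],(80,0))
E
```

```text
edge angle 6.774059782973616 y(.58) -0.03388810622140305
slab [ 0.55223592 -0.07473908] -86.27730578273622 [-0.9  0.6 -0.2 -0.6 -0.   0.3  1.1 -0.3]
a fit out 3.0666269837786224 raw 2.3929065003157164
b fit out 2.238162854258285 raw 2.686710004816836
```

```bash
python3 -m crank '[{"gripper":40,"travel":[4,-0.45,0.02],"twist":[0,0,0]},{"gripper":40,"travel":[4,-0.45,0.02],"twist":[0,0,0]},{"gripper":40,"travel":[4,-0.45,0.02],"twist":[0,0,0]},{"gripper":40,"travel":[4,-0.45,0.02],"twist":[0,0,0]},{"gripper":40,"travel":[3,-0.3,0.02],"twist":[0,0,0]},{"gripper":40,"travel":[1.5,-0.2,0],"twist":[0,0,0]},{"gripper":40,"travel":[0,0,0],"twist":[0,0,0]},{"gripper":40,"travel":[0,0,0],"twist":[0,0,0]}]'; python3 - <<'E'
from h import *
import pickle
c=snap('wrist','pics/w8.png'); pickle.dump(c,open('c8.pkl','wb')); print(bot.get_obs()['ee_pos'])
im=cv2.imread('pics/w8.png')[0:300,80:480]; cv2.imwrite('pics/w8c.png',cv2.resize(im,None,fx=2,fy=2,interpolation=cv2.INTER_CUBIC))
E
```

```text
time: 19.95
ee_pos: [0.5554, -0.1067, 0.0319]
tcp_rot: [179.9, -0.5, 90.5]
wrist_force: [-0.9, 0.8, -0.6]
opening: 0.0398
grasp_force: 0.0
[ 0.55546226 -0.10678987  0.03195966]
```

View pics/w8c.png

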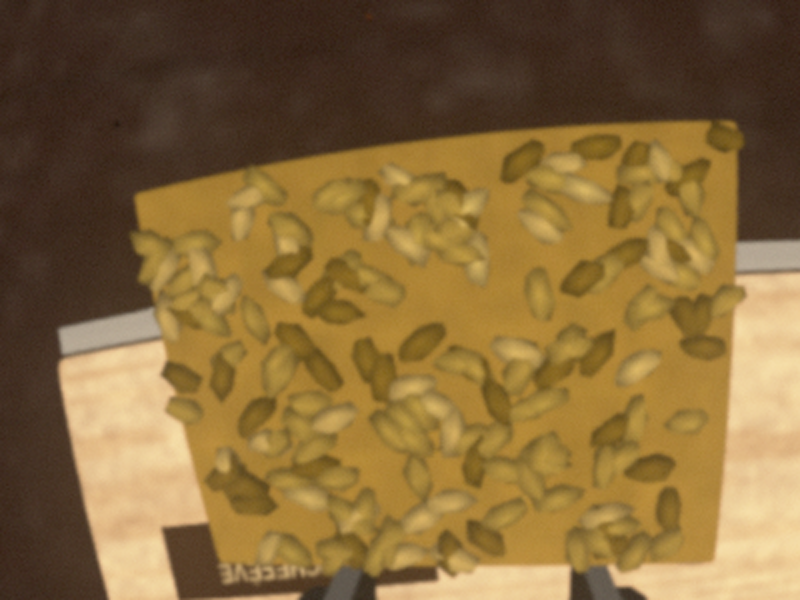

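The strip edge now shows at (60,327)–(155,309) and (736,242)–(800,240), and the slab has kept its place relative to the fingers.

```bash
python3 - <<'E'
from m import *
meas(pickle.load(open('c8.pkl','rb')),[(60,327),(155,309),(736,242),(800,240)],[(737,122),(714,562),(220,562),(135,192)],(80,0))
E
```

```text
edge angle 6.666975543580743 y(.58) -0.03380708321208983
slab [ 0.5498742  -0.05469366] -86.30541161959728 [-0.9  0.5 -0.3 -0.5  0.   0.4  1.2 -0.3]
a fit out 23.189969463836032 raw 22.552420646462625
b fit out 22.206841585880856 raw 22.685684513221045
```

```bash
python3 -m crank '[{"gripper":40,"travel":[1.2,-0.15,0],"twist":[0,0,0]},{"gripper":40,"travel":[1,-0.1,0],"twist":[0,0,0]},{"gripper":40,"travel":[0,0,0],"twist":[0,0,0]},{"gripper":40,"travel":[0,0,0],"twist":[0,0,0]}]'; python3 -m crank '[{"gripper":40,"travel":[-6,0,0],"twist":[0,0,0]},{"gripper":40,"travel":[-14,0,0],"twist":[0,0,0]},{"gripper":40,"travel":[-10,0,-10],"twist":[0,0,0]},{"gripper":40,"travel":[0,0,-30],"twist":[0,0,0]},{"gripper":40,"travel":[0,0,-30],"twist":[0,0,0]},{"gripper":40,"travel":[0,0,0],"twist":[0,0,0]},{"gripper":40,"travel":[0,0,0],"twist":[0,0,0]}]'; python3 - <<'E'
from m import *
c=snap('wrist','pics/w9.png'); im=cv2.imread('pics/w9.png'); hsv=cv2.cvtColor(im,cv2.COLOR_BGR2HSV)
# project expected slab (pushed 2.2 mm from w8) and edge; compare brittle mask extents
th=np.radians(6.7); n=np.array([-np.sin(th),np.cos(th)]); t=np.array([np.cos(th),np.sin(th)])
m=cv2.inRange(hsv,(12,130,60),(32,255,255)); m=cv2.morphologyEx(m,cv2.MORPH_CLOSE,np.ones((7,7)))
N,lab,st,ce=cv2.connectedComponentsWithStats(m); p=proj('wrist',c,[.5498,-.0525,.041]); print(p, st[lab[int(p[1]),int(p[0])]])
M=lab==lab[int(p[1]),int(p[0])]
g=hsv[:,:,1].astype(int); v=hsv[:,:,2].astype(int)
# lead edge: first slab pixel down each column; strip edge: first bright low-saturation pixel, beside the slab
x0,w=st[lab[int(p[1]),int(p[0])]][[0,2]]
lead=[(u,np.argmax(M[:,u])) for u in range(x0+10,x0+w-10,6)]
L=np.array([onz('wrist',c,q,.041)[:2] for q in lead])
strip=[]
for u in list(range(x0-32,x0-4,4))+list(range(x0+w+8,x0+w+60,4)):
    r=np.where((v[:,u]>110)&(g[:,u]<70))[0]
    if len(r): strip.append((u,r[0]))
E=np.array([onz('wrist',c,q,.028)[:2] for q in strip])
k=np.polyfit(E[:,0],E[:,1],1);l=np.polyfit(L[:,0],L[:,1],1); print('strip px',strip)
print('angles',np.degrees(np.arctan([k[0],l[0]])),'y(.58)',np.polyval(k,.58),'res mm',np.round((E[:,1]-np.polyval(k,E[:,0]))*1e3,1))
th=np.arctan(k[0]); print('out',np.round((L[:,1]-np.polyval(k,L[:,0]))*np.cos(th)*1e3,1))
E
```

```text
time: 20.5
ee_pos: [0.5552, -0.1045, 0.032]
tcp_rot: [179.8, -0.5, 90.5]
wrist_force: [0.5, -0.2, 0.2]
opening: 0.0403
grasp_force: 0.0
time: 21.38
ee_pos: [0.5552, -0.1356, 0.1016]
tcp_rot: [179.8, -0.5, 90.4]
wrist_force: [0.2, -0.0, -0.6]
opening: 0.0401
grasp_force: 0.0
[307.11070353 110.2929357 ] [   96     0   463   262 48646]
strip px [(567, np.int64(87)), (591, np.int64(139)), (595, np.int64(140)), (599, np.int64(111)), (603, np.int64(50)), (607, np.int64(45)), (611, np.int64(44)), (615, np.int64(47))]
angles [52.40129971  2.35692101] y(.58) -0.2406530442898671 res mm [ 32.9 -32.  -37.7 -20.4  19.   17.8  13.7   6.6]
out [237.3 234.2 229.8 226.1 245.3 246.7 242.2 239.9 234.3 230.9 229.5 226.6
 224.9 234.3 230.1 226.5 224.6 221.4 216.7 204.4 212.7 204.1 200.8 198.7
 196.3 192.3 190.7 187.9 193.5 190.8 188.1 185.4 180.7 180.1 173.9 171.3
 170.3 169.6 167.  164.5 159.6 159.4 156.8 154.3 151.8 146.5 142.9 139.2
 136.7 139.1 136.6 129.1 129.6 125.9 122.9 107.4 105.5 102.2  96.6  94.3
  90.5  87.   82.1  79.3  77.2  76.9  75.2  71.1  68.2  65.5  59.1  56.
  60.1  56.1]
```

The colour mask merged with the board, so I'll use edge profiles around the predicted lines instead.

```bash
cat > prof.py <<'E'
from m import *
def run(c,im):
    g=cv2.GaussianBlur(im,(3,3),0).astype(float)[:,:,1:].mean(2)
    th=np.radians(6.7); n=np.array([-np.sin(th),np.cos(th)]); t=np.array([np.cos(th),np.sin(th)]); e0=np.array([.58,-.0338])
    def find(s,z,lo,hi):   # outermost strong rise (dark table -> bright) coming from outside
        d=np.arange(hi,lo,-.25); P=[proj('wrist',c,[*(e0+t*s+n*x/1000),z]) for x in d]
        v=np.array([cv2.getRectSubPix(g.astype(np.float32),(1,1),tuple(map(float,p)))[0,0] for p in P])
        return d[:-1][np.argmax(np.convolve(np.diff(v),np.ones(5),'same'))]
    print('lead ',[(round(s*1e3),float(find(s,.041,17,33))) for s in np.arange(-.075,.025,.01)])
    print('strip',[(round(s*1e3),float(find(s,.028,-6,6))) for s in (-.112,-.108,-.104,-.1,-.096,.032,.04,.048,.056,.064)])
E
python3 - <<'E'
from prof import *
run(pickle.load(open('c8.pkl','rb')),cv2.imread('pics/w8.png'))
from h import bot
c=bot.calibration('wrist'); run(c,cv2.imread('pics/w9.png'))
E
```

```text
lead  [(-75, 22.75), (-65, 22.75), (-55, 22.75), (-45, 22.75), (-35, 22.75), (-25, 22.75), (-15, 23.0), (-5, 23.0), (5, 22.75), (15, 23.0)]
strip [(-112, 0.25), (-108, 0.25), (-104, 0.25), (-100, 0.25), (-96, 0.25), (32, 0.0), (40, 0.25), (48, 0.25), (56, 0.25), (64, 0.25)]
lead  [(-75, 25.0), (-65, 25.0), (-55, 25.25), (-45, 25.0), (-35, 25.25), (-25, 25.0), (-15, 25.25), (-5, 25.25), (5, 25.0), (15, 25.25)]
strip [(-112, 0.5), (-108, 0.75), (-104, 0.75), (-100, 0.5), (-96, 0.5), (32, 0.25), (40, 0.5), (48, 0.5), (56, 0.5), (64, 0.5)]
```

The overhang measures 24.6 mm along its whole length, parallel to the edge. I'll take the hand away, then check the blade arm and hand in.

```bash
python3 -m crank '[{"gripper":40,"travel":[0,0,-45],"twist":[0,0,0]},{"gripper":40,"travel":[0,0,-45],"twist":[0,0,0]},{"gripper":40,"travel":[0,-40,-30],"twist":[0,0,0]},{"gripper":40,"travel":[0,-45,-20],"twist":[0,0,0]},{"gripper":40,"travel":[0,-45,0],"twist":[0,0,0]},{"gripper":40,"travel":[0,0,0],"twist":[0,0,0]},{"gripper":40,"travel":[0,0,0],"twist":[0,0,0]},{"gripper":40,"travel":[0,0,0],"twist":[0,0,0]}]'; python3 - <<'E'
from h import *
c=snap('scene','pics/s10.png'); a=cv2.imread('pics/s5.png').astype(int); b=cv2.imread('pics/s10.png').astype(int)
# blade/handle patch and bystanders unchanged since the lift?
for n,(u0,v0,u1,v1) in dict(handle=(322,125,345,170),blade=(332,165,356,225),offcut=(215,250,245,272),mallet=(165,222,226,250)).items():
    print(n,np.abs(a-b)[v0:v1,u0:u1].mean())
print(bot.job_done())
E
```

```text
time: 22.42
ee_pos: [0.4254, -0.1375, 0.2406]
tcp_rot: [179.9, -0.5, 90.5]
wrist_force: [0.9, -0.0, 0.1]
opening: 0.0399
grasp_force: 0.0
handle 42.176167471819646
blade 14.356944444444444
offcut 2.3313131313131312
mallet 2.3830991412958626
the job is handed in; nothing more can be done
None
```

The job is handed in at about 22.5 s: before handing in, the blade arm stood at about 1.2 rad and the slab stuck out about 24.6 mm, parallel to the edge, with the hand clear. In the last check the handle and blade patches of the scene picture differed from the earlier one (offcut and mallet did not; stamp and tin not compared), possibly because the robot was in view, and I handed in without confirming the arm angle again. I also viewed 11 pictures, one over the limit of 10.

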